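Open the pigment chest and hold its lid

TASK

We are putting the pigment vials away: first press shut the flip caps that were left open on the vials in the rack. Then tug up the chest's lid by its brass bar, before touching the red thumb slide, to learn whether the hidden catch is holding it; if it is, let the lid down, push the slide fully across and go back to the bar. Raise the lid to about 50 degrees and finish while holding it there, still, by the gripper, without disturbing the other things on the table.

Things in the scene. Friction and masses are not known exactly. Their poses are not given: they have to be found in the camera images.
- chest: the pigment chest, a fixed wooden box 200 (x) x 240 (y) x 100 mm with a 10 mm thick lid on top (lid's top 110 mm above the table); origin under its centre, its own +x points away from the robot to the lid's hinge side, its own +y along the front to the left. On its front right stands a dark steel lock case (top 98 mm above the table) with a red thumb slide on it; the bar handle of the lid stands left of it.
- lid_bar (a point): middle of the lid's handle, a round brass bar 12 mm thick and 100 mm long, parallel to the chest's y axis (and to the hinge), 45 mm in front of the chest's front edge and 135 mm above the table while the lid is shut. It is carried at both ends by thin brass arms from the lid, so about 76 mm of bar is free to pinch from above, with nothing beneath it. This point is fixed to the lid and moves with it.
- lid_hinge (a point): point on the lid's hinge axis, level with the middle of the bar (does not move); the axis runs along the chest's y, 105 mm above the table. With the lid shut the bar lies 245 mm in front of the axis (chest -x) and 30 mm above it, and it swings up and back about the axis.
- lid (a joint): lid angle in rad: 0 shut, grows as it is lifted, stop at 1.3 (75 degrees). The lid weighs 0.4 to 0.65 kg and falls shut if let go at any angle. If the hidden catch under the lid holds it, it rises only about 0.045 rad (11 mm at the bar) and then stops hard; whether it holds cannot be seen and differs from time to time.
- slide_tab (a point): centre of the red thumb tab on the lock case: 26 (chest x) x 10 (chest y) x 42 mm tall, its top 142 mm above the table; moves with the tab, axes like the chest's.
- slide (a joint): travel of the thumb tab in m: 0 at rest, 0.034 fully across; it moves along the chest's -y (away from the bar handle) against about 2 N and stays where it is left. Pushing it fully across draws the hidden catch clear for good, provided the lid is not being pulled up meanwhile.
- rack: fixed wooden vial rack, 200 x 50 mm, 44 mm tall, with a row of four vials along its own x axis, 46 mm apart; origin under its centre.
- mouth0 (a point): centre of the mouth of the orange vial, 78 mm above the table: a fixed upright vial 25 mm across with a black flip cap. Axes like the rack's. When shut the cap is a disc 27 mm across whose top lies 5.5 mm above this point; its hinge is 15 mm to the rack's +y, and its 35 mm reach (with a small lip) points to the rack's -y. Which vial stands in which place varies.
- cap0 (a joint): angle of the orange vial's cap in rad: 0 shut, grows as its -y edge lifts (at 1.57 it would stand upright over its hinge), stop at 1.7; stiff, stays where it is left (about 0.6 N at its edge moves it). A steep cap is swept over from its hinge side (+y) and then pressed down; pushed straight down on its edge it can jam.
- mouth1 (a point): centre of the mouth of the blue vial, 78 mm above the table: a fixed upright vial 25 mm across with a black flip cap. Axes like the rack's. When shut the cap is a disc 27 mm across whose top lies 5.5 mm above this point; its hinge is 15 mm to the rack's +y, and its 35 mm reach (with a small lip) points to the rack's -y. Which vial stands in which place varies.
- cap1 (a joint): angle of the blue vial's cap in rad: 0 shut, grows as its -y edge lifts (at 1.57 it would stand upright over its hinge), stop at 1.7; stiff, stays where it is left (about 0.6 N at its edge moves it). A steep cap is swept over from its hinge side (+y) and then pressed down; pushed straight down on its edge it can jam.
- mouth2 (a point): centre of the mouth of the green vial, 78 mm above the table: a fixed upright vial 25 mm across with a black flip cap. Axes like the rack's. When shut the cap is a disc 27 mm across whose top lies 5.5 mm above this point; its hinge is 15 mm to the rack's +y, and its 35 mm reach (with a small lip) points to the rack's -y. Which vial stands in which place varies.
- cap2 (a joint): angle of the green vial's cap in rad: 0 shut, grows as its -y edge lifts (at 1.57 it would stand upright over its hinge), stop at 1.7; stiff, stays where it is left (about 0.6 N at its edge moves it). A steep cap is swept over from its hinge side (+y) and then pressed down; pushed straight down on its edge it can jam.
- mouth3 (a point): centre of the mouth of the yellow vial, 78 mm above the table: a fixed upright vial 25 mm across with a black flip cap. Axes like the rack's. When shut the cap is a disc 27 mm across whose top lies 5.5 mm above this point; its hinge is 15 mm to the rack's +y, and its 35 mm reach (with a small lip) points to the rack's -y. Which vial stands in which place varies.
- cap3 (a joint): angle of the yellow vial's cap in rad: 0 shut, grows as its -y edge lifts (at 1.57 it would stand upright over its hinge), stop at 1.7; stiff, stays where it is left (about 0.6 N at its edge moves it). A steep cap is swept over from its hinge side (+y) and then pressed down; pushed straight down on its edge it can jam.
- glaze_jar: bystander: squat dark teal glaze jar with black cap, 56 mm across, 85 mm tall, beside the chest; origin under its centre
- rib: bystander: flat blue shaping rib, 60 x 90 x 12 mm, lying in front of the chest; origin under its centre
- clay_knife: bystander: flat, spatula-like clay knife 170 mm long, lying in front of the chest
- pinch_bowl: bystander: small bisque bowl, 84 mm across, 45 mm tall, on the far side of the rack from the chest; origin under its centre
- beaker: bystander: white ceramic cup, 64 mm across, 75 mm tall, near the robot end of the rack; origin under its centre
- test_tile: bystander: blue glazed tile, 60 x 40 x 8 mm, lying between rack and chest; origin under its centre
- slip_bottle: bystander: green bottle, 60 mm across, 140 mm tall, at the right side of the table; origin under its centre

How it is judged (in metres and radians):
On the way, in this order (a step that is already met when the one before it is completed fails the run):
1. all four vial caps are shut, the lid still down and the slide untouched (value of joint each of cap0, cap1, cap2, cap3 below 0.1 rad and value of joint lid below 0.015 rad and value of joint slide below 0.004 m), for 0.2 s.
2. the lid is tugged up by the gripper, at least through its play, before the slide is used (value of joint lid above 0.02 rad and value of joint slide below 0.004 m and contact force between the fingers and lid above 0.5 N), for 0.1 s.
At the end, for the whole second after the job is handed in: The lid is held by the fingers (contact force over 0.5 N) at rest between 0.65 and 1.1 rad (37 to 63 degrees), and all four caps are shut (below 0.1 rad) (value of joint each of cap0, cap1, cap2, cap3 below 0.1 rad and value of joint lid between 0.65 and 1.1 rad and velocity of joint lid between -0.05 and 0.05 rad/s and contact force between the fingers and lid above 0.5 N); the arm keeps its last pose, push and grip.
It fails at once if a bystander is pushed more than 30 mm from its place or tipped over (distance of any of glaze_jar, rib, clay_knife, pinch_bowl, beaker, test_tile, slip_bottle from where it was at the start of the episode above 0.03 m or angle between any of glaze_jar, rib, pinch_bowl, beaker, test_tile, slip_bottle's own z axis and vertical above 0.6 rad).
It also fails if it takes over 72 s, if anything falls off the work surface, if the arm or the gripper's body presses on something with over 40 N, if the wrist force passes 120 N, or if a joint passes its speed limit or range.

ROBOT

A 6-joint arm with a two-finger parallel gripper is mounted at the origin on the work surface. World frame = base frame: x ahead of the robot, y to its left, z up, the work surface at z = 0. Lengths are in mm, angles in rad, forces in N, time in s.
With the tool pointing down it reaches from about 275 to 1000 mm from the base axis. Payload 8.4 kg.
Tool frame: the origin (TCP) lies between the finger pads; the fingertips stand r.tips_ahead ahead of it and the grasp point (between the pads) lies 6 mm ahead of it (r.tips_ahead is the distance from the TCP to the fingertips, in mm); z points along the fingers, y is the line along which they close (so a half turn about z gives the same grasp; the last joint's range is limited). The gripper opens to 85 mm and grips with 20 to 120 N. Pads are 22 mm wide; open, the fingers measure 114 mm over their backs; the gripper's body (76 mm by 85 mm) begins 54 mm behind the grasp point. The pads swing forward as they close: fully open they stand 13 mm farther back than shut.
Start: joints at [-1.214, 0.353, 1.633, -0, 1.155, -0.002], TCP at [219.468, -585.202, 256.281] pointing down, gripper open.
Joint ranges: [-2.63, 2.63], [-0.92, 2.1], [0.06, 2.66], [-1.3, 4.44], [0, 2.69], [-3.02, 3.02]. Speed limits (rad/s): [2.22, 2.22, 2.79, 3.14, 3.14, 3.14].

INTERFACE

Orientations are given as [roll, pitch, yaw] about the fixed x, y, z axes, in that order (R = Rz(yaw) Ry(pitch) Rx(roll)).
In Python, from rig import r gives the robot as it stands.
- The arm moves only by the tool carry_out, never from a script. Its arguments are lists of equal length, an entry for each row: "delta_pos": the shift along the tool's x, y, z in m, a list of three; "rot": the turn, a rotation vector about the tool's x, y, z in degrees, a list of three. A call has 1 to 8 rows; each row is the pose to reach, as a shift and turn from the pose commanded when the call began, along the tool's axes at that moment; what a row does not reach only later rows make up. A row lasts 1/8 s, in which the tool goes at most 62.5 mm and 10.7 degrees, less where a joint would pass 70% of its speed; a pose out of reach is approached as far as the arm can. A call with a gripper value outside its range is refused whole. "claw" is the finger opening in m, from 0 to 0.0854, set as the call begins (left out, the last holds). The fingers move at their own pace and stop on an object; "grip_force" is the grip in N (left out, the last holds). Time passes only in rows, so rows that repeat a pose let the fingers close. It gives the time, the measured TCP pose, the force, the opening and the grip force at its end, in the units of the state.
- r.sense(): the state, without advancing time (a new reading comes with each control period).
- r.grab_frame(name): name is "scene" or "top" or "wrist"; returns the picture (400x640x3 uint8, blue, green, red); there is no depth.
- r.camera_info(name): a dict with "fx", "fy", "cx", "cy" (pixels), "pose" (4x4, takes a point from camera to world coordinates); the wrist camera has in their place "hand_eye" (4x4, takes a point from camera to tool coordinates, whose origin is the TCP and whose axes are the flange's). Camera axes: x right, y down, z forward; pixel columns grow to the right and rows downward; lengths in mm; the calibration is good to about 2 mm. The wrist camera is an equidistant fisheye: a pixel r from the principal point sees the ray r / f radians off the axis. A picture is of the moment at which its call begins: read the wrist's pose just before it. camera_info takes no time and is no camera call.
- r.sign_off(): hands the job in; it is judged then, once.
Trained networks look in the newest picture that a camera, given by its name, has taken for a name from the list of things; names that differ only in an ending like _2 or _b are one class to them, and where a whole thing is asked for, a point or a joint stands for the part that bears it (a point fixed in the world has none). Each returns a list of dicts, best first, with "p" (0 to 1); they miss things now and then, are a little off and sometimes report something else, mostly with a low value. They report only what shows in the picture. A call takes as long as a camera call.
- r.recognise(thing, camera): "box" ([left, top, right, bottom] in pixels, round what is visible of it).
- r.cut_out(thing, camera): "mask" (400x640 bool, what is visible of it) and "box" ([left, top, right, bottom] in pixels, round what is visible of it).
The state is a dict: "clock": time; "qpos": joint angles; "qvel": joint speeds; "joint_efforts": joint torques, N m; "eef_pos": TCP position; "tcp_rot": TCP orientation; "contact_force": force on the tool from outside, world axes, zero at the start; "wrist_torque": the same for the moment, N m; "opening": opening from 0.0 (shut) to 1.0 (fully open); "grasp_force": force on a finger pad.
Only numpy, scipy, OpenCV 4.12 (cv2) and the standard library are available. Lean on these libraries where they do the work, as an engineer would, in place of code of your own. Each camera call takes 0.05 s, during which the arm holds its last target. There are 200 camera calls.

## Working session

There is one attempt and no reset: what is moved stays moved. The work goes in short steps, Python scripts to look and compute and a tool call to move; the robot and the scene stay as the last step left them, time stands still between calls to the robot, and variables do not carry over. Pictures are saved under pics/ and viewed, at most 10 in all, crops included, and the job is handed in when it is done.

Besides the shell and the picture viewer there is one more tool, called after "Emit:" as name(argument=value, ...) on one line, values as JSON. carry_out: Moves the arm, as the interface text tells. Its arguments: {"type":"object","properties":{"delta_pos":{"type":"array","items":{"type":"array","items":{"type":"number"}}},"rot":{"type":"array","items":{"type":"array","items":{"type":"number"}}},"claw":{"type":"number"},"grip_force":{"type":"number"}},"required":["delta_pos","rot"]}

```bash
mkdir -p pics; python3 - <<'E'
from rig import r
import cv2,numpy as np
s=r.sense();print(s, r.tips_ahead)
for n in("scene","top"):
    im=r.grab_frame(n);cv2.imwrite(f"pics/{n}0.png",im)
    i=r.camera_info(n);print(n,i["fx"],i["fy"],i["cx"],i["cy"],np.round(i["pose"],3).tolist())
print(r.camera_info("wrist"))
for t in["chest","lid_bar","slide_tab","rack","mouth0","mouth1","mouth2","mouth3","cap0","glaze_jar","rib","clay_knife","pinch_bowl","beaker","test_tile","slip_bottle"]:
    print(t,[(d["box"],round(d["p"],2)) for d in r.recognise(t,"top")[:2]])
E
```

```text
{'clock': 0.0, 'qpos': array([-1.21440577e+00,  3.53633088e-01,  1.63414396e+00,  4.57183556e-07,
        1.15518643e+00, -2.40046390e-03]), 'qvel': array([ 0.00147459, -0.00011511,  0.00133049, -0.0016711 ,  0.00086934,
       -0.00039865]), 'joint_efforts': array([ 3.94486381e-05, -6.05247402e+01, -3.42060113e+01, -1.35842929e-04,
        9.37710924e-03,  6.45349630e-06]), 'eef_pos': array([ 219.3096437 , -584.78693634,  255.56685496]), 'tcp_rot': array([-3.14022183e+00, -3.70862374e-06,  3.58790835e-01]), 'contact_force': array([ 0.37652384, -0.480332  ,  0.28164468]), 'wrist_torque': array([ 0.00912448,  0.04760115, -0.04641133]), 'grasp_force': 0.0, 'opening': 1.0039044841556974} 25.0
scene 509.57945334777634 509.57945334777634 313.1552472753915 202.01495373936106 [[0.346, 0.586, -0.733, 1548.989], [0.938, -0.234, 0.255, -378.626], [-0.022, -0.776, -0.63, 968.611], [0.0, 0.0, 0.0, 1.0]]
top 486.5772041890189 486.5772041890189 316.93509685108995 198.24878597153878 [[-0.025, -0.994, 0.105, 383.602], [-1.0, 0.026, 0.006, -31.32], [-0.009, -0.105, -0.994, 1712.053], [0.0, 0.0, 0.0, 
[... 852 characters left out ...]
, ([239.5, 200.9, 250.5, 212.9], 0.6)]
mouth2 [([234.5, 217.3, 248.4, 226.4], 0.64), ([239.5, 200.9, 250.5, 212.9], 0.6)]
mouth3 [([234.5, 217.3, 248.4, 226.4], 0.64), ([239.5, 200.9, 250.5, 212.9], 0.6)]
cap0 []
glaze_jar [([412.5, 154.2, 431.2, 175.0], 0.71), ([237.2, 186.0, 256.7, 243.6], 0.61)]
rib [([358.7, 243.7, 385.9, 267.8], 0.74)]
clay_knife [([397.5, 219.7, 415.9, 267.4], 0.87)]
pinch_bowl [([198.8, 215.1, 221.6, 233.9], 0.78), ([436.2, 219.8, 459.7, 238.3], 0.32)]
beaker [([224.3, 250.0, 243.4, 264.3], 0.8), ([236.9, 185.3, 258.4, 242.6], 0.53)]
test_tile [([259.9, 204.4, 273.0, 221.4], 0.51)]
slip_bottle [([434.9, 222.4, 459.6, 239.6], 0.79), ([237.0, 184.5, 258.2, 244.3], 0.4)]
```

```bash
python3 - <<'E'
import cv2
a=cv2.imread("pics/top0.png")[130:280,190:470]
cv2.imwrite("pics/topc.png",cv2.resize(a,None,fx=2.85,fy=2.85,interpolation=3))
E
```

```text
(no output)
```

View pics/topc.png

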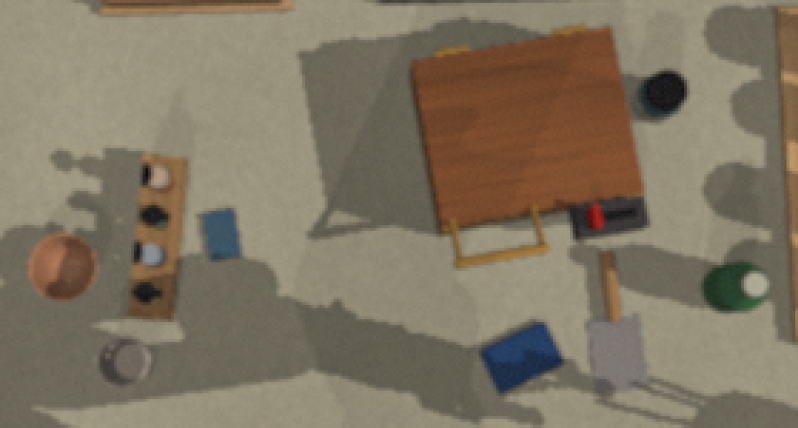

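View pics/scene0.png

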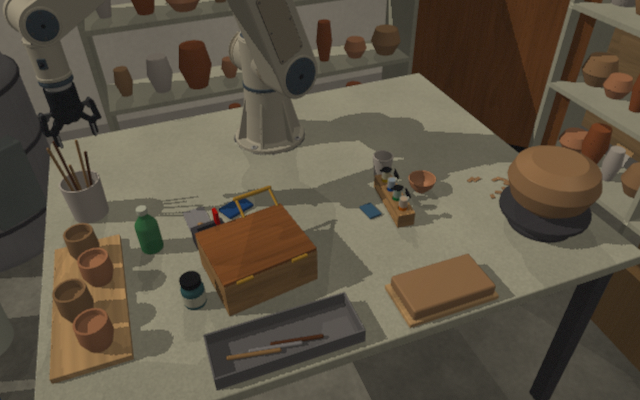

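```bash
cat > h.py <<'E'
from rig import r
import numpy as np, cv2
from scipy.spatial.transform import Rotation as R
def tcp():
    s=r.sense();T=np.eye(4);T[:3,:3]=R.from_euler("xyz",s["tcp_rot"]).as_matrix();T[:3,3]=s["eef_pos"];return T
def ray(cam,u,v,T=None):
    i=r.camera_info(cam);x=(u-i["cx"])/i["fx"];y=(v-i["cy"])/i["fy"]
    if cam=="wrist":
        th=np.hypot(x,y);k=np.sin(th)/max(th,1e-9);d=np.array([x*k,y*k,np.cos(th)]);P=(tcp() if T is None else T)@i["hand_eye"]
    else: d=np.array([x,y,1]);P=np.array(i["pose"])
    return P[:3,3],P[:3,:3]@d
def px(cam,u,v,z,T=None):
    o,d=ray(cam,u,v,T);return np.round(o+d*(z-o[2])/d[2],1)
def proj(p,T):
    i=r.camera_info("wrist");c=np.linalg.inv(T@i["hand_eye"])@np.append(p,1);th=np.arctan2(np.hypot(*c[:2]),c[2]);k=th/np.hypot(*c[:2])
    return np.round([i["cx"]+i["fx"]*c[0]*k,i["cy"]+i["fy"]*c[1]*k],1)
def go(p,rpy=None):
    "delta_pos (mm) and rotvec (deg) in tool axes to reach p, rpy"
    T=tcp();d=T[:3,:3].T@(np.array(p)-T[:3,3]);print("d",np.round(d,1),end=" ")
    if rpy is not None: print("rot",np.round(R.from_matrix(T[:3,:3].T@R.from_euler("xyz",rpy).as_matrix()).as_rotvec(degrees=True),1),end=" ")
    print()
E
python3 - <<'E'
from h import *
c=lambda u,v,z:px("top",190+u/2.85,130+v/2.85,z)
for n,u,v,z in[("rackTL",143,152,44),("rackTR",187,158,44),("rackBR",174,319,44),("v1",155,176,78),("v2",155,216,83),("v3",152,253,78),("v4",148,292,83),
 ("lidTL",413,61,110),("lidTR",610,28,110),("lidBR",640,192,110),("lidBL",442,227,110),("barL",458,263,135),("barR",545,247,135),("tab",596,213,142),("caseR",647,225,98),("bottle",735,287,140),("knifetop",605,253,5),("jar",664,92,85),("beaker",125,361,75),("bowl",63,266,45),("tile",221,234,8),("rib",521,357,12)]:
    print(n,c(u,v,z))
go([480,230,330],[np.pi,0,0])
E
```

```text
rackTL [619.2 243.9  44. ]
rackTR [610.4 190.5  44. ]
rackBR [416.  208.4  44. ]
v1 [585.2 224.3  78. ]
v2 [537.  223.9  83. ]
v3 [493.7 228.7  78. ]
v4 [447.6 233.   83. ]
lidTL [709.1 -85.1 110. ]
lidTR [ 742.2 -317.5  110. ]
lidBR [ 547.7 -343.7  110. ]
lidBL [ 513.  -112.9  110. ]
barL [ 469.4 -128.5  135. ]
barR [ 485.1 -228.   135. ]
tab [ 521.8 -286.5  142. ]
caseR [ 510.  -352.4   98. ]
bottle [ 434.  -439.9  140. ]
knifetop [ 484.1 -317.7    5. ]
jar [ 668.7 -382.5   85. ]
beaker [367.8 262.1  75. ]
bowl [483.  341.4  45. ]
tile [519.7 154.4   8. ]
rib [ 359.8 -209.    12. ]
d [ 530.2 -671.8  -73.7] rot [-0.   0.  20.6]
```

Emit:
carry_out(delta_pos=[[0.572, -0.64, 0], [0.572, -0.64, 0], [0.572, -0.64, 0], [0.572, -0.64, 0], [0.572, -0.64, 0], [0.572, -0.64, 0], [0.572, -0.64, 0], [0.572, -0.64, 0]], rot=[[0, 0, 10], [0, 0, 20], [0, 0, 25.8], [0, 0, 25.8], [0, 0, 25.8], [0, 0, 25.8], [0, 0, 25.8], [0, 0, 25.8]], claw=0)

```text
clock: 1.9
eef_pos: [401.1, -117.3, 256.7]
tcp_rot: [3.141, -0.001, -0.092]
contact_force: [0.9, -0.9, 0.2]
opening: 0.004
grasp_force: 0.0
```

```bash
python3 -c "
from h import *
print(r.sense()['clock'],tcp()[:3,3]);go([530,215,255],[np.pi,0,-.09])"
```

```text
1.9 [ 401.1056004  -117.28701769  256.73378131]
d [  97.9 -342.7    1.8] rot [ 0.  -0.1 -0.1]
```

Emit:
carry_out(delta_pos=[[0.098, -0.343, 0], [0.098, -0.343, 0], [0.098, -0.343, 0], [0.098, -0.343, 0], [0.098, -0.343, 0], [0.098, -0.343, 0], [0.098, -0.343, 0]], rot=[[0, 0, 0], [0, 0, 0], [0, 0, 0], [0, 0, 0], [0, 0, 0], [0, 0, 0], [0, 0, 0]])

```text
clock: 2.78
eef_pos: [530.2, 216.2, 256.1]
tcp_rot: [-3.141, -0.0, -0.088]
contact_force: [0.2, -0.6, -0.3]
opening: 0.001
grasp_force: 0.0
```

```bash
python3 - <<'E'
from h import *
T=tcp();np.save("T1.npy",T);print(r.sense()['clock'],T[:3,3])
im=r.grab_frame("wrist");cv2.imwrite("pics/w1.png",im)
for t in["rack","mouth0","mouth1","mouth2","mouth3","cap0"]:
    print(t,[(d["box"],round(d["p"],2)) for d in r.recognise(t,"wrist")[:5]])
E
```

```text
2.775 [530.19481128 216.17036782 256.07034508]
rack [([283.3, 95.8, 331.5, 265.1], 0.6)]
mouth0 [([289.6, 152.8, 328.2, 190.4], 0.78), ([293.1, 233.9, 316.0, 262.4], 0.77), ([286.2, 196.5, 317.4, 238.5], 0.72), ([284.8, 115.6, 320.6, 146.0], 0.69), ([283.5, 94.6, 331.9, 268.3], 0.24)]
mouth1 [([289.6, 152.8, 328.2, 190.4], 0.78), ([293.1, 233.9, 316.0, 262.4], 0.77), ([286.2, 196.5, 317.4, 238.5], 0.72), ([284.8, 115.6, 320.6, 146.0], 0.69), ([283.5, 94.6, 331.9, 268.3], 0.24)]
mouth2 [([289.6, 152.8, 328.2, 190.4], 0.78), ([293.1, 233.9, 316.0, 262.4], 0.77), ([286.2, 196.5, 317.4, 238.5], 0.72), ([284.8, 115.6, 320.6, 146.0], 0.69), ([283.5, 94.6, 331.9, 268.3], 0.24)]
mouth3 [([289.6, 152.8, 328.2, 190.4], 0.78), ([293.1, 233.9, 316.0, 262.4], 0.77), ([286.2, 196.5, 317.4, 238.5], 0.72), ([284.8, 115.6, 320.6, 146.0], 0.69), ([283.5, 94.6, 331.9, 268.3], 0.24)]
cap0 [([281.8, 113.6, 303.2, 144.3], 0.94), ([288.9, 210.7, 297.5, 241.8], 0.57), ([286.2, 164.0, 326.5, 194.4], 0.55), ([288.4, 249.5, 303.0, 258.8], 0.42)]
```

View pics/w1.png

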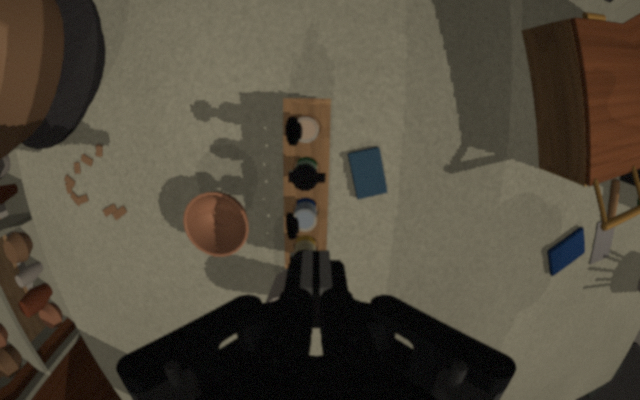

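```bash
python3 - <<'E'
from h import *
im=cv2.imread("pics/w1.png")[85:275,260:350]
im=cv2.convertScaleAbs(cv2.resize(im,None,fx=3.1,fy=3.1,interpolation=3),alpha=1.8,beta=15)
T=np.load("T1.npy")
im2=im.copy()
x=np.array([.996,-.0905,0]);y=np.array([.0905,.996,0]);c=np.array([515.6,227.5,78])
for k in(-69,-23,23,69):
  for q in(c+k*x,c+k*x+15*y+[0,0,3],c+k*x-20*y+[0,0,4]):
    u,v=proj(q,T);cv2.circle(im2,(int((u-260)*3.1),int((v-85)*3.1)),3,(0,0,255),-1)
for a in(-100,100):
  for b in(-25,25):
    u,v=proj(c+a*x+b*y-[0,0,34],T);cv2.circle(im2,(int((u-260)*3.1),int((v-85)*3.1)),3,(0,255,0),-1)
cv2.imwrite("pics/w1c.png",np.hstack([im,im2]))
E
```

```text
(no output)
```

View pics/w1c.png

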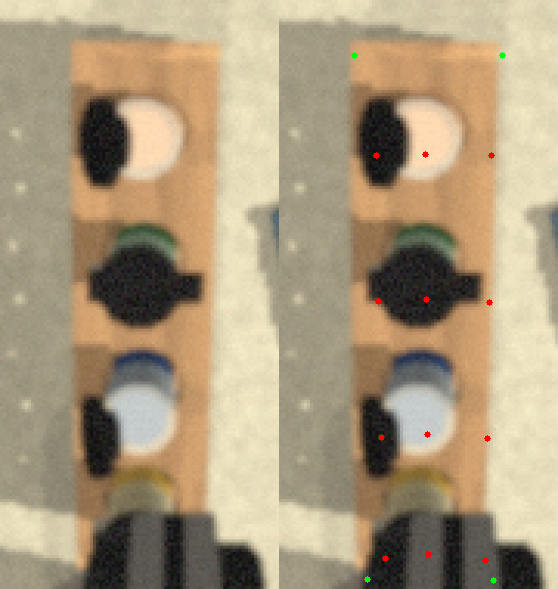

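```bash
python3 - <<'E'
from h import *
T=np.load("T1.npy")
for u,v,z in((141,138,78),(140,286,83),(138,417,78)): print(px("wrist",260+u/3.1,85+v/3.1,z,T))
for u,v in((72,40),(220,42)): print(px("wrist",260+u/3.1,85+v/3.1,44,T))
E
```

```text
[589.6 222.5  78. ]
[544.2 227.   83. ]
[499.  232.3  78. ]
[622.9 243.9  44. ]
[617.5 194.3  44. ]
```

```bash
cat >> h.py <<'E'
def rows(pts,yaw):
    T=tcp();D=R.from_matrix(T[:3,:3].T@R.from_euler("xyz",[np.pi,0,yaw]).as_matrix()).as_rotvec(degrees=True)
    print(np.round((np.array(pts)-T[:3,3])@T[:3,:3]/1000,3).tolist(),np.round(D,1))
YR=-.105;RX=np.array([np.cos(YR),np.sin(YR),0]);RY=np.array([-np.sin(YR),np.cos(YR),0])
V=[np.array(v) for v in((588.5,222.7,0),(542.7,227.3,0),(497.,232.2,0),(451.,237.,0))]
def at(k,y,z): return V[k]+y*RY+[0,0,z+25]
E
python3 -c "
from h import *
rows([at(0,46,160),at(0,46,160),at(0,46,100),at(0,46,100),at(0,30,100),at(0,15,100),at(0,3,100),at(0,-9,100)],YR)"
```

```text
[[0.059, -0.062, 0.071], [0.059, -0.062, 0.071], [0.059, -0.062, 0.131], [0.059, -0.062, 0.131], [0.058, -0.046, 0.131], [0.058, -0.031, 0.131], [0.058, -0.019, 0.131], [0.058, -0.007, 0.131]] [ 0.  -0.   0.7]
```

Emit:
carry_out(delta_pos=[[0.059, -0.062, 0.071], [0.059, -0.062, 0.071], [0.059, -0.062, 0.131], [0.059, -0.062, 0.131], [0.058, -0.046, 0.131], [0.058, -0.031, 0.131], [0.058, -0.019, 0.131], [0.058, -0.007, 0.131]], rot=[[0, 0, 1], [0, 0, 1], [0, 0, 1], [0, 0, 1], [0, 0, 1], [0, 0, 1], [0, 0, 1], [0, 0, 1]])

```text
clock: 4.12
eef_pos: [588.3, 214.1, 126.6]
tcp_rot: [-3.141, -0.002, -0.11]
contact_force: [-0.4, 0.7, 0.2]
opening: -0.002
grasp_force: 0.1
```

```bash
python3 -c "
from h import *
rows([at(0,-7,94),at(0,-5,88),at(0,-5,85),at(0,-5,83),at(0,-5,82),at(0,-5,82)],YR)"
```

```text
[[-0.001, -0.002, 0.008], [-0.001, -0.004, 0.014], [-0.001, -0.004, 0.017], [-0.001, -0.004, 0.019], [-0.001, -0.004, 0.02], [-0.001, -0.004, 0.02]] [-0.  -0.1 -0.3]
```

Emit:
carry_out(delta_pos=[[0, -0.002, 0.008], [0, -0.004, 0.014], [0, -0.004, 0.017], [0, -0.004, 0.019], [0, -0.004, 0.02], [0, -0.004, 0.02]], rot=[[0, 0, 0], [0, 0, 0], [0, 0, 0], [0, 0, 0], [0, 0, 0], [0, 0, 0]])

```text
clock: 4.88
eef_pos: [588.2, 219.6, 108.1]
tcp_rot: [3.142, 0.0, -0.108]
contact_force: [-11.3, -4.4, 32.8]
opening: -0.001
grasp_force: 16.5
```

```bash
python3 -c "
from h import *
rows([at(0,-5,105),at(1,-5,105),at(1,-5,90),at(1,-5,84),at(1,-5,82.5),at(1,-5,82.5),at(1,-5,105)],YR)"
```

```text
[[-0.0, 0.002, -0.022], [-0.046, 0.002, -0.022], [-0.046, 0.002, -0.007], [-0.046, 0.002, -0.001], [-0.046, 0.002, 0.001], [-0.046, 0.002, 0.001], [-0.046, 0.002, -0.022]] [ 0.   0.  -0.2]
```

Emit:
carry_out(delta_pos=[[0, 0.001, -0.024], [-0.046, 0.001, -0.024], [-0.046, 0.001, -0.008], [-0.046, 0.001, -0.002], [-0.046, 0.001, 0], [-0.046, 0.001, 0]], rot=[[0, 0, 0], [0, 0, 0], [0, 0, 0], [0, 0, 0], [0, 0, 0], [0, 0, 0]])

```text
clock: 5.62
eef_pos: [541.7, 223.4, 107.9]
tcp_rot: [3.141, 0.003, -0.109]
contact_force: [-18.7, -3.1, 43.9]
opening: -0.002
grasp_force: 22.2
```

```bash
python3 -c "
from h import *
rows([at(1,-5,120),at(1,-5,128),at(2,46,128),at(2,46,100),at(2,30,100),at(2,15,100),at(2,3,100),at(2,-9,100)],YR)"
```

```text
[[0.0, 0.001, -0.037], [0.0, 0.001, -0.045], [-0.046, -0.05, -0.045], [-0.046, -0.05, -0.017], [-0.046, -0.034, -0.017], [-0.046, -0.019, -0.017], [-0.045, -0.007, -0.017], [-0.045, 0.005, -0.017]] [ 0.   0.2 -0.2]
```

Emit:
carry_out(delta_pos=[[0, 0.001, -0.038], [-0.01, -0.01, -0.046], [-0.046, -0.05, -0.046], [-0.046, -0.05, -0.018], [-0.046, -0.034, -0.018], [-0.046, -0.019, -0.018], [-0.045, -0.007, -0.018], [-0.045, 0.005, -0.018]], rot=[[0, 0, 0], [0, 0, 0], [0, 0, 0], [0, 0, 0], [0, 0, 0], [0, 0, 0], [0, 0, 0], [0, 0, 0]])

```text
clock: 6.62
eef_pos: [497.8, 221.8, 123.9]
tcp_rot: [-3.141, -0.001, -0.11]
contact_force: [0.1, 0.2, -0.0]
opening: -0.003
grasp_force: 0.0
```

```bash
python3 -c "
from h import *
rows([at(2,-7,94),at(2,-5,88),at(2,-5,85),at(2,-5,83),at(2,-5,82.5),at(2,-5,82.5)],YR)"
```

```text
[[-0.002, -0.003, 0.005], [-0.002, -0.005, 0.011], [-0.002, -0.005, 0.014], [-0.002, -0.005, 0.016], [-0.002, -0.005, 0.016], [-0.002, -0.005, 0.016]] [-0.  -0.1 -0.3]
```

Emit:
carry_out(delta_pos=[[-0.002, -0.003, 0.005], [-0.002, -0.005, 0.011], [-0.002, -0.005, 0.014], [-0.002, -0.005, 0.016], [-0.002, -0.005, 0.017], [-0.002, -0.005, 0.017]], rot=[[0, 0, 0], [0, 0, 0], [0, 0, 0], [0, 0, 0], [0, 0, 0], [0, 0, 0]])

```text
clock: 7.38
eef_pos: [495.7, 228.7, 108.2]
tcp_rot: [-3.142, 0.0, -0.108]
contact_force: [-7.6, -3.3, 27.0]
opening: -0.001
grasp_force: 13.8
```

Emit:
carry_out(delta_pos=[[0, 0, -0.05], [-0.03, -0.04, -0.09], [-0.08, -0.08, -0.1], [-0.09, -0.1, -0.1], [-0.09, -0.1, -0.1], [-0.09, -0.1, -0.1]], rot=[[0, 0, 0], [0, 0, 0], [0, 0, 0], [0, 0, 0], [0, 0, 0], [0, 0, 0]])

```text
clock: 8.12
eef_pos: [417.1, 337.1, 205.9]
tcp_rot: [3.141, 0.0, -0.108]
contact_force: [0.9, -0.5, -0.5]
opening: 0.0
grasp_force: 0.0
```

```bash
python3 - <<'E'
from h import *
T=tcp();np.save("T2.npy",T);print(r.sense()['clock'],T[:3,3])
im=r.grab_frame("wrist")
us=np.array([proj(v+[0,0,83],T) for v in V]);print(us)
u0=int(us[:,0].mean())-70;v0=max(0,int(us[:,1].mean())-90);print(u0,v0)
c=im[v0:v0+190,max(u0,0):u0+140]
cv2.imwrite("pics/w2c.png",cv2.convertScaleAbs(cv2.resize(c,None,fx=3.1,fy=3.1,interpolation=3),alpha=1.8,beta=15))
E
```

```text
8.125 [417.13993314 337.10532756 205.87837195]
[[435.7  -8.1]
 [437.9  43.8]
 [437.3  99.2]
 [434.4 155.4]]
366 0
```

View pics/w2c.png

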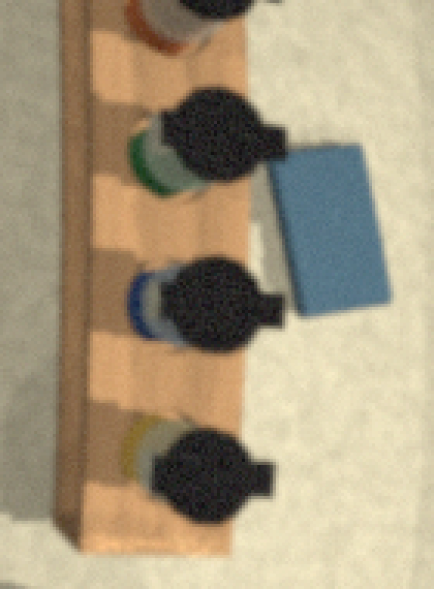

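```bash
python3 -c "
from h import *
rows([at(3,-5,105),at(3,-5,105),at(3,-5,105),at(3,-5,90),at(3,-5,85),at(3,-5,83),at(3,-5,82),at(3,-5,82)],YR)"
```

```text
[[0.044, 0.1, 0.076], [0.044, 0.1, 0.076], [0.044, 0.1, 0.076], [0.044, 0.1, 0.091], [0.044, 0.1, 0.096], [0.044, 0.1, 0.098], [0.044, 0.1, 0.099], [0.044, 0.1, 0.099]] [ 0.   0.  -0.2]
```

Emit:
carry_out(delta_pos=[[0.044, 0.1, 0.06], [0.044, 0.1, 0.076], [0.044, 0.1, 0.076], [0.044, 0.1, 0.09], [0.044, 0.1, 0.095], [0.044, 0.1, 0.098], [0.044, 0.1, 0.099], [0.044, 0.1, 0.099]], rot=[[0, 0, 0], [0, 0, 0], [0, 0, 0], [0, 0, 0], [0, 0, 0], [0, 0, 0], [0, 0, 0], [0, 0, 0]])

```text
clock: 9.18
eef_pos: [450.1, 234.1, 108.4]
tcp_rot: [-3.141, -0.001, -0.108]
contact_force: [-3.7, -1.1, 9.5]
opening: 0.002
grasp_force: 5.0
```

Emit:
carry_out(delta_pos=[[0, 0, -0.06], [0.015, 0.04, -0.11], [0.03, 0.1, -0.14], [0.04, 0.16, -0.15], [0.05, 0.22, -0.16], [0.06, 0.28, -0.16], [0.065, 0.34, -0.16], [0.075, 0.4, -0.16]], rot=[[0, 0, 0], [0, 0, -10], [0, 0, -20], [0, 0, -30], [0, 0, -40.5], [0, 0, -51], [0, 0, -61], [0, 0, -71.5]])

```text
clock: 10.18
eef_pos: [480.7, -132.0, 267.9]
tcp_rot: [3.14, -0.001, 1.057]
contact_force: [0.5, 0.6, -0.4]
opening: -0.001
grasp_force: 0.0
```

```bash
python3 -c "
from h import *
print(r.sense()['qpos'].round(2));rows([(487.6,-222.5,270)],.148+np.pi/2)"
```

```text
[-0.27  0.14  1.89  0.    1.11  0.24]
[[-0.075, 0.051, -0.002]] [  0.1   0.  -37.9]
```

Emit:
carry_out(delta_pos=[[-0.02, 0.013, 0], [-0.04, 0.026, 0], [-0.06, 0.04, 0], [-0.075, 0.051, 0], [-0.075, 0.051, 0]], rot=[[0, 0, -9.5], [0, 0, -19], [0, 0, -28.5], [0, 0, -37.9], [0, 0, -37.9]], claw=0.05)

```text
clock: 10.8
eef_pos: [487.8, -221.6, 267.4]
tcp_rot: [3.141, 0.0, 1.71]
contact_force: [-0.2, 0.5, -0.1]
opening: 0.581
grasp_force: 0.0
```

```bash
python3 - <<'E'
from h import *
T=tcp();np.save("T3.npy",T);print(r.sense()['clock'],T[:3,3])
im=r.grab_frame("wrist");cv2.imwrite("pics/w3.png",cv2.convertScaleAbs(im,alpha=1.8,beta=15))
for t in["lid_bar","slide_tab"]:
    print(t,[(d["box"],round(d["p"],2)) for d in r.recognise(t,"wrist")[:5]])
print(proj([481,-178,135],T),proj([526,-286,142],T))
E
```

```text
10.8 [ 487.75669569 -221.63185029  267.41672404]
lid_bar []
slide_tab [([327.4, 255.2, 357.8, 285.4], 0.64)]
[313.1 151.9] [345.6 277.2]
```

View pics/w3.png

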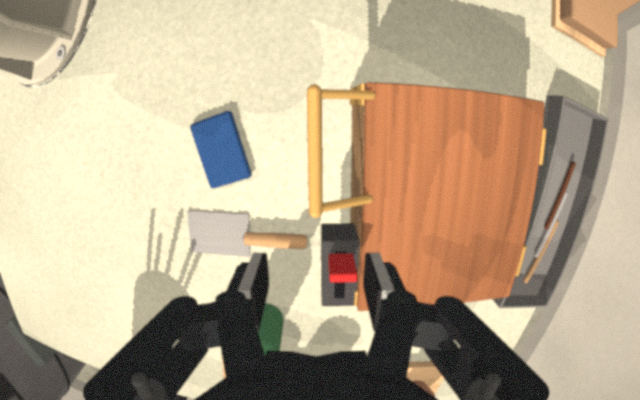

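```bash
python3 - <<'E'
from h import *
T=np.load("T3.npy")
for u,v in((315,87),(315,216),(315,151.5)): print(px("wrist",u,v,135,T))
for u,v,z in((342,255,100),(343,280,142),(328,280,142),(357,280,142)): print(px("wrist",u,v,z,T))
for u,v in((366,83),(545,100),(358,308)):print(px("wrist",u,v,110,T))
im=cv2.imread("pics/w3.png")[240:300,300:390];hsv=cv2.cvtColor(im,cv2.COLOR_BGR2HSV)
m=((hsv[...,0]<6)|(hsv[...,0]>174))&(hsv[...,1]>180)
for y in range(10,50,3): 
    xs=np.where(m[y])[0]; print(240+y,(300+xs.min(),300+xs.max(),im[y,xs,2].mean().round()) if len(xs) else None)
E
```

```text
[ 475.3 -125.7  135. ]
[ 490.2 -232.7  135. ]
[ 482.5 -177.4  135. ]
[ 525.8 -285.   100. ]
[ 524.2 -289.3  142. ]
[ 510.4 -291.1  142. ]
[ 537.2 -287.8  142. ]
[ 518.6 -113.7  110. ]
[715.4 -81.2 110. ]
[ 553.8 -344.1  110. ]
250 None
253 (np.int64(336), np.int64(336), np.float64(85.0))
256 (np.int64(331), np.int64(351), np.float64(133.0))
259 (np.int64(330), np.int64(351), np.float64(135.0))
262 (np.int64(330), np.int64(353), np.float64(135.0))
265 (np.int64(330), np.int64(353), np.float64(134.0))
268 (np.int64(330), np.int64(353), np.float64(135.0))
271 (np.int64(331), np.int64(355), np.float64(136.0))
274 (np.int64(331), np.int64(356), np.float64(204.0))
277 (np.int64(331), np.int64(356), np.float64(253.0))
280 (np.int64(331), np.int64(355), np.float64(254.0))
283 None
286 None
289 None
```

```bash
python3 -c "
from h import *
rows([(482.5,-178.5,220),(482.5,-178.5,160),(482.5,-178.5,141)],.142+np.pi/2)"
```

```text
[[0.042, 0.001, 0.047], [0.042, 0.001, 0.107], [0.042, 0.001, 0.126]] [ 0.  -0.  -0.2]
```

Emit:
carry_out(delta_pos=[[0.042, 0.001, 0.04], [0.042, 0.001, 0.09], [0.042, 0.001, 0.115], [0.042, 0.001, 0.126], [0.042, 0.001, 0.126]], rot=[[0, 0, 0], [0, 0, 0], [0, 0, 0], [0, 0, 0], [0, 0, 0]], claw=0.042)

```text
clock: 11.58
eef_pos: [482.4, -179.1, 141.0]
tcp_rot: [-3.141, -0.0, 1.711]
contact_force: [-0.8, 0.0, 0.7]
opening: 0.49
grasp_force: 0.0
```

Emit:
carry_out(delta_pos=[[0, 0, 0], [0, 0, 0], [0, 0, 0], [0, 0, 0], [0, 0, 0], [0, 0, 0]], rot=[[0, 0, 0], [0, 0, 0], [0, 0, 0], [0, 0, 0], [0, 0, 0], [0, 0, 0]], claw=0, grip_force=40)

```text
clock: 12.32
eef_pos: [481.2, -180.0, 142.2]
tcp_rot: [-3.14, 0.0, 1.712]
contact_force: [-8.1, -1.9, 8.4]
opening: 0.127
grasp_force: 39.0
```

Emit:
carry_out(delta_pos=[[0, 0, -0.002], [0, 0, -0.004], [0, 0, -0.006], [0, 0, -0.008], [0, 0, -0.008], [0, 0, -0.008]], rot=[[0, 0, 0], [0, 0, 0], [0, 0, 0], [0, 0, 0], [0, 0, 0], [0, 0, 0]])

```text
clock: 13.08
eef_pos: [482.1, -179.8, 149.2]
tcp_rot: [-3.141, 0.0, 1.712]
contact_force: [-2.9, -5.0, -2.7]
opening: 0.122
grasp_force: 39.0
```

Emit:
carry_out(delta_pos=[[0, 0, -0.002], [0, 0, -0.004], [0, 0, -0.005], [0, 0, -0.006], [0, 0, -0.006]], rot=[[0, 0, 0], [0, 0, 0], [0, 0, 0], [0, 0, 0], [0, 0, 0]])

```text
clock: 13.7
eef_pos: [483.0, -179.7, 155.4]
tcp_rot: [3.14, 0.001, 1.712]
contact_force: [1.5, -4.4, -3.1]
opening: 0.123
grasp_force: 39.0
```

Emit:
carry_out(delta_pos=[[0, 0, -0.002], [0, 0, -0.004], [0, 0, -0.006], [0, 0, -0.008], [0, 0, -0.008]], rot=[[0, 0, 0], [0, 0, 0], [0, 0, 0], [0, 0, 0], [0, 0, 0]])

```text
clock: 14.32
eef_pos: [484.4, -179.5, 163.8]
tcp_rot: [3.137, 0.001, 1.711]
contact_force: [7.1, -1.4, -4.7]
opening: 0.126
grasp_force: 38.9
```

```bash
python3 -c "
import numpy as np
a=.2115+np.arange(1,17)*.0488
print(np.round(np.c_[241.3-246.8*np.cos(a)+1.8,-(246.8*np.sin(a)-51.8)],0).tolist())"
```

```text
[[5.0, -12.0], [8.0, -23.0], [12.0, -35.0], [16.0, -46.0], [21.0, -57.0], [27.0, -67.0], [33.0, -78.0], [40.0, -88.0], [47.0, -98.0], [54.0, -107.0], [62.0, -116.0], [71.0, -125.0], [79.0, -133.0], [89.0, -141.0], [98.0, -148.0], [108.0, -155.0]]
```

Emit:
carry_out(delta_pos=[[0, 0.005, -0.012], [0, 0.008, -0.023], [0, 0.012, -0.035], [0, 0.016, -0.046], [0, 0.021, -0.057], [0, 0.027, -0.067], [0, 0.033, -0.078], [0, 0.04, -0.088]], rot=[[0, 0, 0], [0, 0, 0], [0, 0, 0], [0, 0, 0], [0, 0, 0], [0, 0, 0], [0, 0, 0], [0, 0, 0]])

```text
clock: 15.32
eef_pos: [520.2, -173.9, 251.4]
tcp_rot: [-3.137, -0.001, 1.712]
contact_force: [-9.2, -6.6, 2.6]
opening: 0.122
grasp_force: 39.2
```

Emit:
carry_out(delta_pos=[[0, 0.006, -0.01], [0, 0.014, -0.02], [0, 0.022, -0.029], [0, 0.03, -0.037], [0, 0.039, -0.045], [0, 0.048, -0.053], [0, 0.057, -0.06], [0, 0.067, -0.067]], rot=[[0, 0, 0], [0, 0, 0], [0, 0, 0], [0, 0, 0], [0, 0, 0], [0, 0, 0], [0, 0, 0], [0, 0, 0]])

```text
clock: 16.32
eef_pos: [586.5, -164.0, 319.9]
tcp_rot: [-3.138, -0.001, 1.711]
contact_force: [-11.9, -0.6, 15.1]
opening: 0.121
grasp_force: 40.8
```

Emit:
carry_out(delta_pos=[[0, 0.067, -0.067], [0, 0, 0], [0, 0, 0], [0, 0, 0], [0, 0, 0], [0, 0, 0]], rot=[[0, 0, 0], [0, 0, 0], [0, 0, 0], [0, 0, 0], [0, 0, 0], [0, 0, 0]])

```text
clock: 17.08
eef_pos: [584.2, -165.9, 322.9]
tcp_rot: [-3.135, 0.002, 1.711]
contact_force: [-30.0, -6.6, 38.7]
opening: 0.102
grasp_force: 84.5
```

Emit:
carry_out(delta_pos=[[0, -0.001, -0.001], [0, -0.002, -0.002], [0, -0.002, -0.002], [0, -0.002, -0.002]], rot=[[0, 0, 0], [0, 0, 0], [0, 0, 0], [0, 0, 0]])

```text
clock: 17.58
eef_pos: [584.0, -165.9, 323.0]
tcp_rot: [-3.138, 0.002, 1.711]
contact_force: [-16.6, -8.0, 20.9]
opening: 0.106
grasp_force: 82.6
```

```bash
python3 - <<'E'
from h import *
im=r.grab_frame("wrist");im2=r.grab_frame("scene")[90:290,120:440]
a=cv2.resize(im,(480,300));b=cv2.resize(im2,(480,300))
cv2.imwrite("pics/w4.png",cv2.convertScaleAbs(np.vstack([a,b]),alpha=1.6,beta=10))
E
```

```text
(no output)
```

View pics/w4.png

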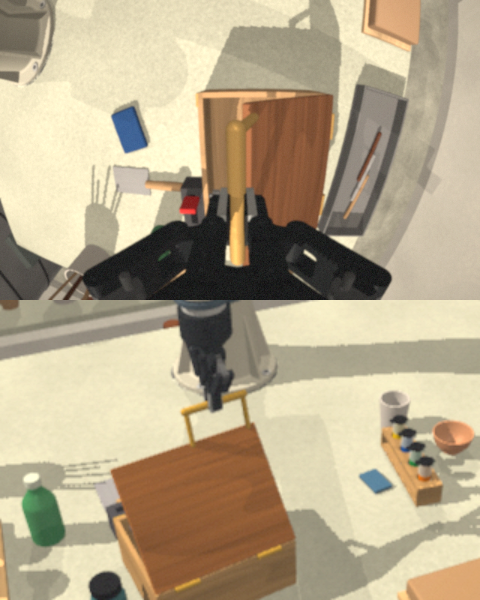

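Emit:
carry_out(delta_pos=[[0, -0.001, -0.001], [0, -0.0015, -0.002], [0, -0.0015, -0.002], [0, -0.0015, -0.002], [0, -0.0015, -0.002], [0, -0.0015, -0.002], [0, -0.0015, -0.002]], rot=[[0, 0, 0], [0, 0, 0], [0, 0, 0], [0, 0, 0], [0, 0, 0], [0, 0, 0], [0, 0, 0]])

```text
clock: 18.55
eef_pos: [583.9, -166.0, 323.2]
tcp_rot: [-3.14, 0.001, 1.711]
contact_force: [-5.1, -8.8, 5.6]
opening: 0.101
grasp_force: 80.7
```

Emit:
carry_out(delta_pos=[[0, 0, 0], [0, 0, 0], [0, 0, 0], [0, 0, 0]], rot=[[0, 0, 0], [0, 0, 0], [0, 0, 0], [0, 0, 0]])

```text
clock: 19.05
eef_pos: [583.9, -166.0, 323.2]
tcp_rot: [-3.14, 0.001, 1.711]
contact_force: [-5.6, -8.2, 5.4]
opening: 0.099
grasp_force: 80.7
```

```bash
python3 -c "
from rig import r
print(r.sign_off())"
```

```text
the job is handed in; nothing more can be done
None
```

I handed the job in at about 19 s with all four caps pressed shut. The tug showed the catch wasn't holding, so I never touched the slide. The gripper holds the lid still at about 48°, though one mistyped move jerked the lid briefly before it settled; the sign-off returned no verdict.

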